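# Clamp the next tube in the jig that suits it

### The arm

A 6-joint arm with a two-finger parallel gripper is mounted at the origin on the work surface. World frame = base frame: x ahead of the robot, y to its left, z up, the work surface at z = 0. Lengths are in m, angles in rad, forces in N, time in s.
With the tool pointing down it reaches from about 0.15 to 0.775 m from the base axis. Payload 6.1 kg.
Tool frame: the origin (TCP) lies at the very end of the fingers, on their centre line; the grasp point (between the pads) lies 19 mm behind it; z points along the fingers, x is the direction in which the jaws open and shut, and the axes are right-handed (so a half turn about z gives the same grasp; the last joint's range is limited). The gripper opens to 85 mm and grips with 20 to 120 N. Pads are 22 mm wide; open, the fingers measure 114 mm over their backs; the gripper's body (76 mm by 85 mm) begins 54 mm behind the grasp point. The pads swing forward as they close: fully open they stand 13 mm farther back than shut.
Start: joints at [1.192, 0.126, -0.04, 1.405, 0, 1.571], TCP at [0.194, 0.488, 0.231] pointing down, gripper open.
Joint ranges: [-2.72, 2.72], [-0.95, 1.95], [-1.27, 1.35], [-1.78, 2.02], [-1.46, 1.47], [-3.14, 3.14]. Speed limits (rad/s): [2.39, 2.39, 3.01, 3.14, 3.14, 3.14].

### API

Orientations are given as [roll, pitch, yaw] about the fixed x, y, z axes, in that order (R = Rz(yaw) Ry(pitch) Rx(roll)).
In Python, from station import r gives the robot as it stands.
- The arm moves only by the shell command python3 -m jog 'ROWS'. ROWS is a JSON object of lists of equal length, an entry for each row: "claw": the gripper command: -1 is shut, 1 is fully open, values between are in proportion; "xyz": the shift along the tool's x, y, z as a fraction of full scale, a list of three; "turn": the turn about the tool's z as a fraction of full scale. In form: {"claw": [claw, ...], "xyz": [[tx, ty, tz], ...], "turn": [turn, ...]}. A call has 1 to 8 rows; each row shifts and turns the commanded pose from where the row before left it, along the tool's axes as they then stand; what a row does not reach is not made up. Full scale, the value 1, is 250 mm for a shift and 2 rad for a turn. A row lasts 1/12 s, in which the tool goes at most 41.7 mm and 7.16 degrees, less where a joint would pass 70% of its speed; a pose out of reach is approached as far as the arm can. A call with a number of a shift or a turn outside -1 to 1 is refused whole. A call with a gripper value outside its range is refused whole. The fingers move at their own pace and stop on an object; the grip force is fixed at half the most. Time passes only in rows, so rows that do not move let the fingers close. It gives the time, the measured TCP pose, the force and the opening at its end, in the units of the state.
- r.get_state(): the state, without advancing time (a new reading comes with each control period).
- r.read_camera(name): name is "side" or "top" or "wrist"; returns (picture, depth): 420x560x3 uint8, red, green, blue; 420x560 float32, m along the optical axis (not along the pixel's ray), 0 where there is no reading.
- r.calibration(name): a dict with "camera_matrix" (3x3 intrinsics, pixels), "R" (3x3) and "t" (3): a world point X has camera coordinates R X + t; the wrist camera has in their place "T_tool_cam" (4x4, takes a point from camera to tool coordinates, whose origin is the TCP and whose axes are the tool frame's). Camera axes: x right, y down, z forward; pixel columns grow to the right and rows downward; lengths in m; the calibration is good to about 2 mm. A picture is of the moment at which its call begins: read the wrist's pose just before it. calibration takes no time and is no camera call.
- r.finish_job(): hands the job in, once; it reports no verdict.
Trained networks look in the newest picture that a camera, given by its name, has taken for a name from the list of things; names that differ only in an ending like _2 or _b are one class to them, and where a whole thing is asked for, a point or a joint stands for the part that bears it (a point fixed in the world has none). Each returns a list of dicts, best first, with "confidence" (0 to 1); they miss things now and then, are a little off and sometimes report something else, mostly with a low value. They report only what shows in the picture. A call takes as long as a camera call. They do not tell look-alikes from the thing itself.
- r.boxes_of(camera, label): "point" ([column, row] in pixels, amid what is visible of it).
- r.tip_of(camera, label): "point" ([column, row] in pixels: a listed point, or the origin of a listed thing).
The state is a dict: "t": time; "q": joint angles; "joint_vel": joint speeds; "joint_torque": joint torques, N m; "tcp_pos": TCP position; "ee_rot": TCP orientation; "wrist_force": force on the tool from outside, world axes, zero at the start; "ft_torque": the same for the moment, N m; "width": opening from 0.0 (shut) to 1.0 (fully open).
Only numpy, scipy, OpenCV 4.12 (cv2) and the standard library are available. Lean on these libraries where they do the work, as an engineer would, in place of code of your own. Each camera call takes 0.05 s, during which the arm holds its last target.

### The job

Clamp the tube blank that lies on the green mat, ready for drilling: round tube belongs in the jig with the V-blocks, square or rectangular tube flat on the middle of the rests in the other jig. Open that jig's clamp if it is in the way and lay the tube straight along both rests with its end touching the length stop, without shifting the stop's setting. Then shut the toggle clamp fully so that its pad holds the tube, leaving the other tubes and the tools where they lie.

Things in the scene. Friction and masses are not known exactly. Their poses are not given: they have to be found in the camera images.
- job_mat: Thin green mat, 270 x 110 mm, flat on the bench (1 mm, look only): the next tube to be clamped lies on it. Origin at its middle.
- round_bare: Bare steel round tube, 27 mm diameter, 0.34 kg. Straight, 240 mm long; origin at mid-length on its axis, x axis along its length.
- round_primed: Red-primed round tube, 27 mm diameter, 0.34 kg. Straight, 240 mm long; origin at mid-length on its axis, x axis along its length.
- square_bare: Bare steel square tube, 25 x 25 mm, 0.34 kg. Straight, 240 mm long; origin at mid-length on its axis, x axis along its length.
- rect_primed: Red-primed rectangular tube, 40 mm wide and 25 mm high, lying flat, 0.45 kg. Straight, 240 mm long; origin at mid-length on its axis, x axis along its length.
- jig_v: Drilling jig for round tube: two 90 degree V-blocks, 64 mm wide, 36 mm thick, centred at y = -85 and +85 mm on a green base plate 12 mm thick, open between them down to the plate. z up, x away from the robot, the tube lies along y; origin on the bench below the nest's middle. Length stop at the -y end; toggle clamp at y = 72 to 112 mm, on the robot's side (x < -20 mm when open), 225 mm high when open; the rest is under 106 mm.
- v_nest (a point): Fixed point on the axis of a 27 mm round tube lying home in the V's: jig x = 0, y = 0, z = 65 mm. The V's are 39 mm wide at their top, z = 66 mm. Along jig y the stop decides where the tube ends.
- jig_flat: Drilling jig for square and rectangular tube: two flat rests, 64 mm wide, 36 mm thick, centred at y = -85 and +85 mm on a blue base plate 12 mm thick, open between them down to the plate. z up, x away from the robot, the tube lies along y; origin on the bench below the nest's middle. Length stop at the -y end; toggle clamp at y = 72 to 112 mm, on the robot's side (x < -20 mm when open), 225 mm high when open; the rest is under 106 mm.
- flat_nest (a point): Fixed point on the axis of a 25 mm high tube lying flat on the middle of the rests: jig x = 0, y = 0, z = 66 mm. The rests' tops are at z = 53.5 mm. Along jig y the stop decides where the tube ends.
- v_stopface (a point): Centre of the flat brass end (22 mm across) of the length stop, which the tube's end must touch; it faces jig +y, at jig x = 0, z = 65 mm, y anywhere from -132 to -108 mm as set. The stop is held by friction, about 45 N: rammed harder it shifts and the setting is lost.
- flat_stopface (a point): Centre of the flat brass end (22 mm across) of the length stop, which the tube's end must touch; it faces jig +y, at jig x = 0, z = 65 mm, y anywhere from -132 to -108 mm as set. The stop is held by friction, about 45 N: rammed harder it shifts and the setting is lost.
- v_handle (a joint): Handle angle of this jig's toggle clamp, rad: 0 = shut (handle slopes up 10 degrees towards the robot), 1.0 = fully open, at its stop. Below about 0.93 the arm is in the way of a tube coming from above. It starts anywhere and stays where left. Pivot along jig y at jig x = -97, y = 92, z = 100 mm. Friction 0.7 N m, rising by 0.5 in the last 0.04 rad with a tube in; it does not spring back.
- flat_handle (a joint): Handle angle of this jig's toggle clamp, rad: 0 = shut (handle slopes up 10 degrees towards the robot), 1.0 = fully open, at its stop. Below about 0.93 the arm is in the way of a tube coming from above. It starts anywhere and stays where left. Pivot along jig y at jig x = -97, y = 92, z = 100 mm. Friction 0.7 N m, rising by 0.5 in the last 0.04 rad with a tube in; it does not spring back.
- v_grip (a point): Middle of the round red grip (65 mm long, 16 mm thick) of that handle, 95 mm from its pivot; moves with the handle. Handle shut: jig x = -191, y = 92, z = 116 mm; raising the handle carries it up and away from the robot.
- flat_grip (a point): Middle of the round red grip (65 mm long, 16 mm thick) of that handle, 95 mm from its pivot; moves with the handle. Handle shut: jig x = -191, y = 92, z = 116 mm; raising the handle carries it up and away from the robot.
- v_arm: Hold-down arm of the V jig's toggle clamp, 75 mm from its pivot (the origin; jig x = -75, y = 92, z = 105 mm) to a sprung rubber pad 16 mm across, which presses with about 5 N on a tube when the clamp is shut.
- flat_arm: Hold-down arm of the flat jig's toggle clamp, the same as on the V jig.
- hammer: Hammer lying on the bench towards its far edge. Not needed.
- spanner: Spanner lying on the bench on the robot's left. Not needed.
- wire_brush: Brush lying at the far edge. Not needed.
- tin: Yellow tin, 60 mm across, 110 mm high, standing on the left near the robot. Not needed.
- tongs: Flat-jaw smith's tongs lying on the left. Not needed.
Mind the look-alikes: they are no part of the job. What is shaped like the square_bare but yellow is not meant.

How it is judged:
By the outcome, as a careful person would: the job done as asked, in the order asked, and still so for the second after the job is handed in, with the robot touching nothing.
It also fails if it takes over 67 s, if anything falls off the work surface, if the arm or the gripper's body presses on something with over 40 N, if the wrist force passes 120 N, or if a joint passes its speed limit or range.

## Working session

There is one attempt and no reset: what is moved stays moved. The work goes in short steps, Python scripts to look and compute and a shell command to move; the robot and the scene stay as the last step left them, time stands still between calls to the robot, and variables do not carry over. Pictures are saved under pics/ and viewed, and the job is handed in when it is done.

```bash
ls; mkdir -p pics
python3 - <<'E'
from station import r
import cv2
for c in ("top","side","wrist"):
    p,d=r.read_camera(c); cv2.imwrite(f"pics/a_{c}.png",p[:,:,::-1])
s=r.get_state(); print(s)
print(r.calibration("top")); print(r.calibration("wrist"))
E
```

```text
pics
{'t': 0.15, 'q': array([ 1.19200007e+00,  1.26310176e-01, -4.03569538e-02,  1.40539317e+00,
        6.79072551e-06,  1.57081806e+00]), 'joint_vel': array([ 0.00163882, -0.00210624,  0.00639849,  0.00095331,  0.00042922,
       -0.0003643 ]), 'joint_torque': array([ 2.15076165e-03, -4.36273527e+01,  3.53149760e+01,  1.35634604e-02,
        1.57002064e-04, -1.48773137e-05]), 'tcp_pos': array([0.19403311, 0.48750422, 0.23068002]), 'ee_rot': array([-3.14158589e+00,  1.26397673e-03,  1.19197833e+00]), 'wrist_force': array([ 0.0155224 , -0.34601101,  0.31869879]), 'ft_torque': array([ 0.01721172, -0.0574758 ,  0.03436358]), 'width': 0.9953111480812485}
{'camera_matrix': array([[459.15520643,   0.        , 288.53619816],
       [  0.        , 459.15520643, 213.68875021],
       [  0.        ,   0.        ,   1.        ]]), 'R': array([[ 0.01234667, -0.99987921,  0.00944043],
       [-0.99674506, -0.01305908, -0.07955342],
       [ 0.07966709, -0.00842749, -0.9967859 ]]), 't': array([-0.0152492 ,  0.49422048,  1.55681242])}
{'camera_matrix': array([[332.5083135 ,   0.        , 289.47152751],
       [  0.        , 332.5083135 , 207.84773076],
       [  0.        ,   0.        ,   1.        ]]), 'T_tool_cam': array([[ 9.99999669e-01,  3.49743966e-04, -7.35039535e-04,
         4.96460046e-04],
       [-1.37074404e-04,  9.62448769e-01,  2.71463346e-01,
        -6.95352917e-02],
       [ 8.02380563e-04, -2.71463155e-01,  9.62448498e-01,
        -1.42247441e-01],
       [ 0.00000000e+00,  0.00000000e+00,  0.00000000e+00,
         1.00000000e+00]])}
```

View pics/a_top.png

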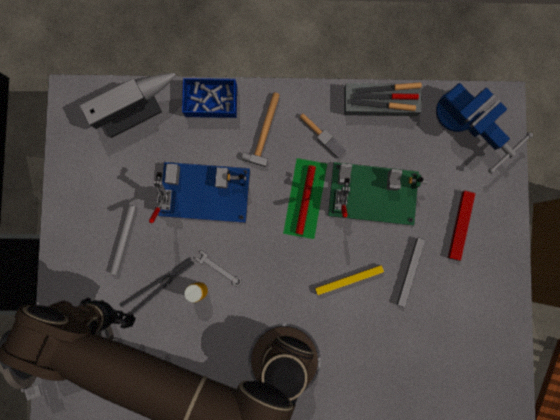

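View pics/a_side.png

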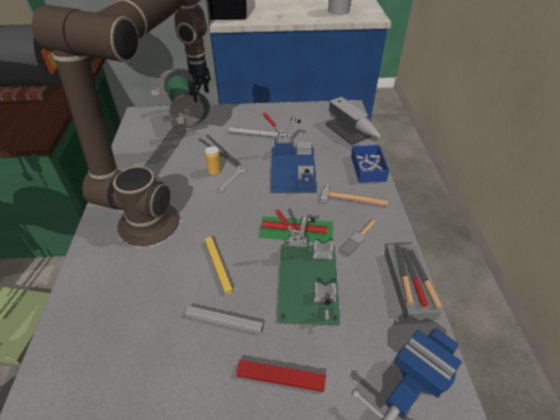

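View pics/a_wrist.png

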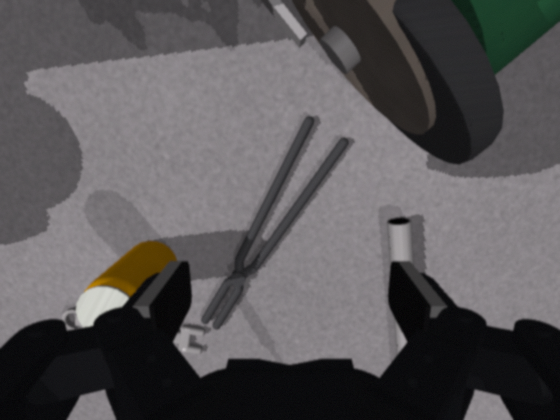

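The red tube on the mat, around (305,200) in the top view, looks narrow, so it is probably round. The green jig (375,193) is the V-jig, with its clamp near (345,195). I'll measure them next.

```bash
cat > h.py <<'E'
from station import r
import numpy as np, cv2
def cam(c):
    k=r.calibration(c); 
    if 'R' in k: return k['camera_matrix'],k['R'],k['t']
    from scipy.spatial.transform import Rotation as Ro
    s=r.get_state(); T=np.eye(4); T[:3,:3]=Ro.from_euler('xyz',s['ee_rot']).as_matrix(); T[:3,3]=s['tcp_pos']
    W=np.linalg.inv(T@k['T_tool_cam']); return k['camera_matrix'],W[:3,:3],W[:3,3]
def cloud(c,d,K=None):
    K,R,t=K or cam(c); v,u=np.mgrid[0:420,0:560]
    P=np.stack([(u-K[0,2])/K[0,0]*d,(v-K[1,2])/K[1,1]*d,d],-1)
    return (P-t)@R
def onplane(c,uv,z,K=None):
    K,R,t=K or cam(c); ray=R.T@np.array([(uv[0]-K[0,2])/K[0,0],(uv[1]-K[1,2])/K[1,1],1]); o=-R.T@t
    return o+ray*(z-o[2])/ray[2]
def proj(c,X,K=None):
    K,R,t=K or cam(c); p=R@np.asarray(X)+t; return K[0,0]*p[0]/p[2]+K[0,2],K[1,1]*p[1]/p[2]+K[1,2]
E
python3 - <<'E'
from h import *
p,d=r.read_camera("top"); np.savez("top0.npz",p=p,d=d); X=cloud("top",d)
cv2.imwrite("pics/b_top.png",cv2.resize(p[140:260,270:440,::-1],None,fx=4.5,fy=4.5,interpolation=cv2.INTER_CUBIC))
for n in ["round_primed","rect_primed","jig_v","v_nest","v_stopface","v_grip","v_arm","job_mat","v_handle"]:
    for f in ("tip_of","boxes_of"):
        try: 
            for o in getattr(r,f)("top",n)[:2]:
                u,v=o["point"]; print(n,f,round(o["confidence"],2),np.round([u,v],1),X[int(v),int(u)].round(3))
        except Exception as e: print(n,f,e)
h=p.astype(int); red=(h[...,0]>120)&(h[...,1]<60)
sub=np.zeros_like(red); sub[150:245,280:325]=1
m=red&sub; pts=X[m]; print(m.sum(), np.percentile(pts[:,2],[5,50,95]))
q=pts[:,:2]; print(cv2.minAreaRect(q.astype(np.float32)))
m2=red.copy(); m2[:,:430]=0; q2=X[m2]; print(cv2.minAreaRect(q2[:,:2].astype(np.float32)),np.percentile(q2[:,2],[5,50,95]))
c=r.calibration('side'); print(c)
E
```

```text
round_primed tip_of 0.74 [411.3 182.5] [ 0.603 -0.418  0.067]
round_primed tip_of 0.62 [304.8 198.6] [ 0.549 -0.062  0.02 ]
round_primed boxes_of 0.62 [307.7 203.2] [ 0.532 -0.072  0.024]
rect_primed tip_of 0.78 [459.6 228.5] [ 0.452 -0.593  0.025]
rect_primed tip_of 0.6 [371.2 176.2] [ 0.63  -0.295  0.011]
rect_primed boxes_of 0.63 [461.9 227. ] [ 0.456 -0.601  0.023]
rect_primed boxes_of 0.53 [327.  139.3] [ 0.757 -0.14   0.02 ]
jig_v tip_of 0.92 [367.9 177.1] [ 0.626 -0.28   0.013]
jig_v boxes_of 0.82 [376.  194.1] [ 0.567 -0.31   0.018]
jig_v boxes_of 0.54 [121.7 236.3] [0.411 0.56  0.022]
v_nest tip_of 0.78 [369.9 176.1] [ 0.63  -0.288  0.011]
v_nest boxes_of 0.95 [373.1 192.8] [ 0.575 -0.302  0.008]
v_nest boxes_of 0.3 [345.1 186.6] [ 0.57  -0.181  0.182]
v_stopface tip_of 0.54 [411.  182.4] [ 0.603 -0.418  0.067]
v_stopface tip_of 0.25 [195.1 173.7] [0.633 0.318 0.009]
v_stopface boxes_of 0.61 [414.9 182.5] [ 0.603 -0.428  0.068]
v_grip tip_of 0.52 [343.4 209.7] [ 0.498 -0.175  0.187]
v_grip boxes_of 0.47 [344.8 208.1] [ 0.5   -0.177  0.191]
v_arm tip_of 0.54 [343.8 194.6] [ 0
[... 376 characters left out ...]
, v_grip, v_nest, v_stopface, wir
152 [0.01943806 0.02535581 0.03119438]
((0.5430828928947449, -0.06871122866868973), (0.011289574205875397, 0.23323802649974823), 79.7632064819336)
((0.37860727310180664, -0.35244834423065186), (0.2082376629114151, 0.6827718615531921), 18.539966583251953) [0.01897885 0.02491532 0.03076937]
{'camera_matrix': array([[396.02865418,   0.        , 279.77527403],
       [  0.        , 396.02865418, 206.79026073],
       [  0.        ,   0.        ,   1.        ]]), 'R': array([[ 0.99838466, -0.05672718, -0.00317678],
       [-0.04222638, -0.70344156, -0.70949764],
       [ 0.03801312,  0.70848571, -0.70470065]]), 't': array([-0.49655618,  0.06039374,  1.49650598])}
```

View pics/b_top.png

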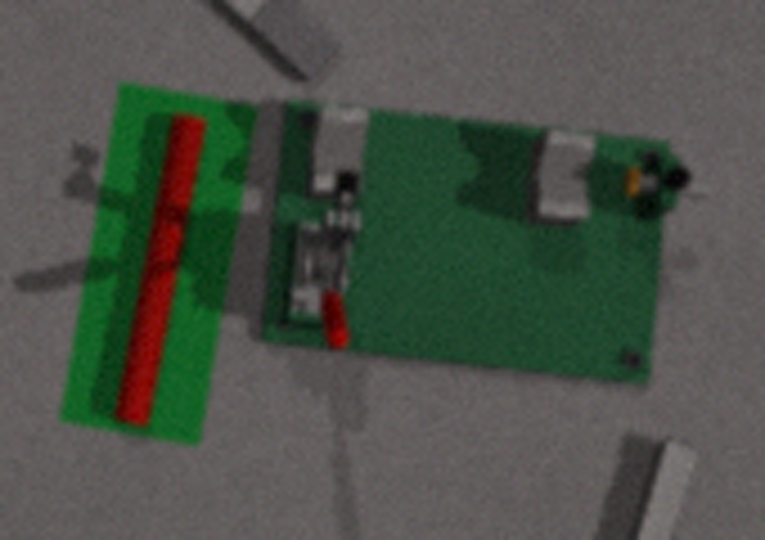

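```bash
cat >> h.py <<'E'
from scipy.spatial.transform import Rotation as Ro
def plan(target,yaw=None):
    s=r.get_state(); R=Ro.from_euler('xyz',s['ee_rot']).as_matrix()
    d=R.T@(np.asarray(target)-s['tcp_pos'])
    print("tool delta frac",(d/0.25).round(3),"mm",(d*1000).round(1),"min rows",int(np.ceil(np.linalg.norm(d)/0.0417)))
    if yaw is not None:
        dy=(yaw-s['ee_rot'][2]+np.pi)%(2*np.pi)-np.pi; print("turn frac",round(-dy/2,4),"rows",int(np.ceil(abs(dy)/0.125)))
E
python3 - <<'E'
from h import *
plan([0.40,-0.14,0.40],1.57)
E
```

```text
tool delta frac [-2.029  1.694 -0.675] mm [-507.1  423.4 -168.7] min rows 17
turn frac -0.189 rows 4
```

```bash
python3 -m jog '{"claw":[1,1,1,1,1],"xyz":[[0,0,-0.14],[0,0,-0.14],[0,0,-0.14],[0,0,-0.14],[0,0,-0.1]],"turn":[-0.0475,-0.0475,-0.0475,-0.0475,0]}'; python3 -c "
from h import *
plan([0.40,-0.14,0.40],1.57)"
```

```text
t: 1.47
tcp_pos: [0.1941, 0.4876, 0.3994]
ee_rot: [3.141, -0.003, 1.576]
wrist_force: [1.0, -0.2, 0.2]
width: 1.004
tool delta frac [-2.514  0.811 -0.008] mm [-628.6  202.7   -2. ] min rows 16
turn frac 0.003 rows 1
```

```bash
python3 -m jog '{"claw":[-1,-1,-1,-1,-1,-1,-1,-1],"xyz":[[-0.14,0.05,0],[-0.14,0.05,0],[-0.14,0.05,0],[-0.14,0.05,0],[-0.14,0.05,0],[-0.14,0.05,0],[-0.14,0.05,0],[-0.14,0.05,0]],"turn":[0,0,0,0,0,0,0,0]}';python3 -m jog '{"claw":[-1,-1,-1,-1,-1,-1,-1,-1],"xyz":[[-0.14,0.05,0],[-0.14,0.05,0],[-0.14,0.05,0],[-0.14,0.05,0],[-0.14,0.05,0],[-0.14,0.05,0],[-0.14,0.05,0],[-0.14,0.05,0]],"turn":[0,0,0,0,0,0,0,0]}'
python3 - <<'E'
from h import *
plan([0.40,-0.14,0.40],1.57)
K=cam("wrist"); p,d=r.read_camera("wrist"); X=cloud("wrist",d,K); np.savez("w1.npz",p=p,d=d,X=X,K=K[0],R=K[1],t=K[2])
cv2.imwrite("pics/c_w.png",cv2.resize(p[:,:,::-1],(800,600),interpolation=cv2.INTER_CUBIC))
for n in ["round_primed","jig_v","v_nest","v_stopface","v_grip","v_arm"]:
    for f in ("tip_of","boxes_of"):
            for o in getattr(r,f)("wrist",n)[:2]:
                u,v=o["point"]; print(n,f,round(o["confidence"],2),np.round([u,v],1),X[int(v),int(u)].round(3), onplane("wrist",[u,v],0.065,K).round(3))
E
```

```text
t: 2.13
tcp_pos: [0.2944, 0.2062, 0.3965]
ee_rot: [3.141, -0.0, 1.573]
wrist_force: [1.6, -0.4, 0.9]
width: 0.003
t: 2.8
tcp_pos: [0.3948, -0.074, 0.3966]
ee_rot: [3.141, 0.0, 1.571]
wrist_force: [0.1, 0.6, -0.5]
width: 0.0
tool delta frac [-0.264  0.02  -0.014] mm [-66.    5.1  -3.4] min rows 2
turn frac 0.0007 rows 1
round_primed tip_of 0.7 [297.7 249.2] [ 0.384 -0.07   0.4  ] [ 0.525 -0.061  0.065]
round_primed tip_of 0.49 [500.1 283.3] [0.612 0.297 0.011] [0.583 0.26  0.065]
round_primed boxes_of 0.62 [303.3 209.8] [ 0.473 -0.052  0.024] [ 0.462 -0.053  0.065]
jig_v tip_of 0.67 [176.6 282.4] [ 0.61  -0.273  0.013] [ 0.582 -0.252  0.065]
jig_v boxes_of 0.81 [150.1 256.8] [ 0.561 -0.313  0.011] [ 0.538 -0.289  0.065]
jig_v boxes_of 0.75 [483.9  99.9] [0.303 0.221 0.007] [0.307 0.19  0.065]
v_nest tip_of 0.56 [160.7 304.2] [ 0.655 -0.306  0.01 ] [ 0.621 -0.281  0.065]
v_nest boxes_of 0.57 [482.3 260.3] [0.567 0.258 0.013] [0.544 0.225 0.065]
v_stopface tip_of 0.67 [ 80.  298.6] [ 0.612 -0.412  0.061] [ 0.611 -0.41   0.065]
v_stopface boxes_of 0.78 [ 70.9 296.6] [ 0.604 -0.421  0.07 ] [ 0.608 -0.424  0.065]
v_grip tip_of 0.64 [201.7 263.6] [ 0.479 -0.168  0.214] [ 0.55  -0.21   0.065]
v_grip boxes_of 0.79 [203.3 264. ] [ 0.484 -0.168  0.204] [ 0.55  -0.207  0.065]
v_grip boxes_of 0.33 [482.2 256.7] [0.56  0.257 0.011] [0.537 0.224 0.065]
v_arm boxes_of 0.69 [207.9 284.7] [ 0.555 -0.189  0.119] [ 0.586 -0.203  0.065]
```

View pics/c_w.png

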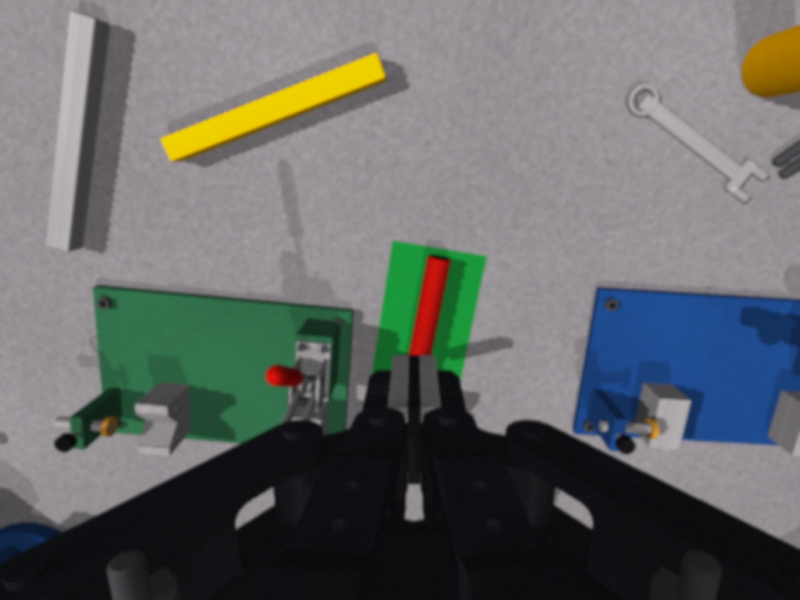

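```bash
python3 -m jog '{"claw":[-1,-1,-1,-1,-1,-1,-1],"xyz":[[-0.14,0.07,0],[-0.14,0.07,0],[-0.14,0.07,0],[-0.14,0.07,0],[-0.14,0.07,0],[-0.14,0.07,0],[0,0,0]],"turn":[0,0,0,0,0,0,0]}'
python3 - <<'E'
from h import *
K=cam("wrist"); p,d=r.read_camera("wrist"); X=cloud("wrist",d,K); np.savez("w2.npz",p=p,d=d,X=X,K=K[0],R=K[1],t=K[2])
cv2.imwrite("pics/d_w.png",cv2.resize(p[:,:,::-1],(800,600),interpolation=cv2.INTER_CUBIC))
for n in ["jig_v","v_nest","v_stopface","v_grip","v_arm"]:
    for f in ("tip_of","boxes_of"):
            for o in getattr(r,f)("wrist",n)[:2]:
                u,v=o["point"]; print(n,f,round(o["confidence"],2),np.round([u,v],1),X[int(v),int(u)].round(3), onplane("wrist",[u,v],0.065,K).round(3))
E
```

```text
t: 4.03
tcp_pos: [0.5029, -0.2871, 0.3915]
ee_rot: [-3.136, -0.001, 1.569]
wrist_force: [0.6, 0.2, -1.0]
width: 0.0
jig_v tip_of 0.58 [292.7 229.3] [ 0.615 -0.282  0.011] [ 0.597 -0.282  0.065]
jig_v tip_of 0.42 [208.2 238.6] [ 0.631 -0.423  0.012] [ 0.612 -0.408  0.065]
jig_v boxes_of 0.58 [285. 199.] [ 0.564 -0.293  0.012] [ 0.551 -0.293  0.065]
v_nest tip_of 0.73 [292.6 245.5] [ 0.643 -0.282  0.013] [ 0.623 -0.282  0.065]
v_nest tip_of 0.34 [367.5 210.3] [ 0.555 -0.183  0.11 ] [ 0.568 -0.172  0.065]
v_nest boxes_of 0.67 [282.7 198.6] [ 0.562 -0.298  0.011] [ 0.55  -0.296  0.065]
v_stopface tip_of 0.71 [209.4 236.7] [ 0.628 -0.421  0.011] [ 0.609 -0.406  0.065]
v_stopface boxes_of 0.59 [195.8 238.1] [ 0.609 -0.427  0.07 ] [ 0.611 -0.427  0.065]
v_stopface boxes_of 0.55 [391.8 176.8] [ 0.494 -0.181  0.194] [ 0.518 -0.14   0.065]
v_grip tip_of 0.59 [392.8 172.4] [ 0.489 -0.183  0.2  ] [ 0.512 -0.139  0.065]
v_grip boxes_of 0.8 [388.4 176.4] [ 0.495 -0.183  0.189] [ 0.518 -0.145  0.065]
v_arm tip_of 0.9 [366.7 209.7] [ 0.554 -0.184  0.107] [ 0.567 -0.173  0.065]
v_arm boxes_of 0.83 [376.4 228.8] [ 0.554 -0.191  0.186] [ 0.597 -0.157  0.065]
v_arm boxes_of 0.46 [284.7 200.1] [ 0.565 -0.295  0.012] [ 0.552 -0.293  0.065]
```

View pics/d_w.png

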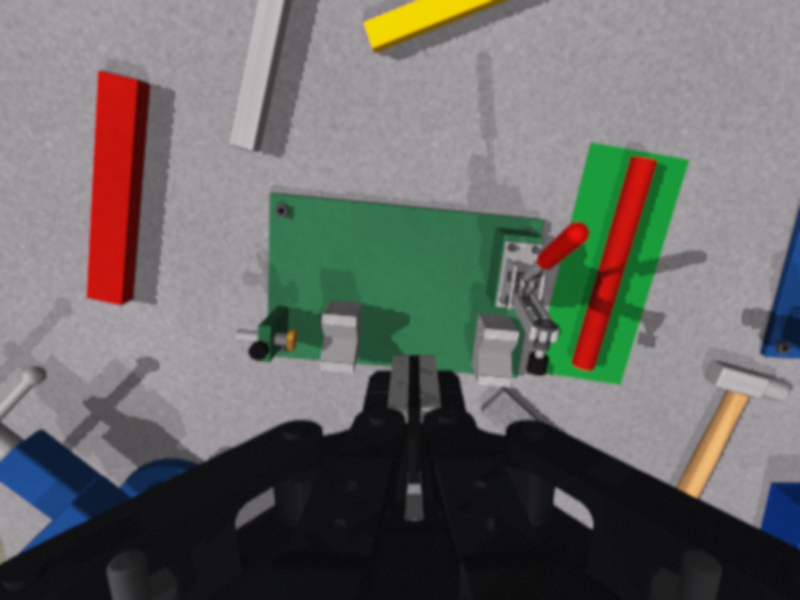

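```bash
python3 - <<'E'
from h import *
z=np.load("w2.npz"); p=z['p'].astype(int); d=z['d']; X=z['X']; K=(z['K'],z['R'],z['t'])
# plate mask by green dark
g=(p[...,1]>p[...,0]*1.3)&(p[...,1]>p[...,2]*1.15)&(p[...,1]<150)
print(p[190,290],p[240,400],p[140,430])
cv2.imwrite("pics/e_g.png",(g*255).astype(np.uint8))
# near edge of plate: for columns 200..370 first green row
E=[]
for u in range(200,345):
    col=np.where(g[110:200,u])[0]
    if len(col): E.append(onplane("wrist",[u,110+col[0]-0.5],0.012,K))
E=np.array(E); a=np.polyfit(E[:,1],E[:,0],1); res=E[:,0]-np.polyval(a,E[:,1]); k=abs(res)<0.003; a=np.polyfit(E[k,1],E[k,0],1); print("near edge x=",a,"yaw deg",np.degrees(-np.arctan(a[0])),k.sum(),(E[k,0]-np.polyval(a,E[k,1])).std())
L=[]
for v in range(145,225):
    row=np.where(g[v,170:230])[0]
    if len(row): L.append(onplane("wrist",[170+row[0]-0.5,v],0.012,K))
L=np.array(L); b=np.polyfit(L[:,0],L[:,1],1); print("-y edge y=",b,np.degrees(np.arctan(b[0])))
for lo,hi,ylo,yhi in ((0.055,0.08,-0.41,-0.34),(0.055,0.08,-0.24,-0.16)):
    m=(X[...,2]>lo)&(X[...,2]<hi)&(X[...,1]>ylo)&(X[...,1]<yhi)&(X[...,0]>0.55)&(X[...,0]<0.72)&(p.max(-1)-p.min(-1)<25)&(p.max(-1)>110)
    q=X[m]; print(m.sum(), q.mean(0).round(4), cv2.minAreaRect(q[:,:2].astype(np.float32)))
E
python3 - <<'E'
import cv2
i=cv2.imread("pics/d_w.png"); cv2.imwrite("pics/d_z.png",cv2.resize(i[180:400,220:620],(800,440),interpolation=cv2.INTER_CUBIC))
E
```

```text
[ 57 123  83] [ 20 131  50] [ 25 132  51]
near edge x= [0.09807367 0.50477441] yaw deg -5.60129482022498 145 0.0004400442698100516
-y edge y= [-0.10288848 -0.39329224] -5.874405073804059
664 [ 0.6156 -0.3667  0.0629] ((0.6139684319496155, -0.36674073338508606), (0.03609054908156395, 0.06451641768217087), 84.4188232421875)
749 [ 0.6253 -0.1985  0.0635] ((0.6077767610549927, -0.19409750401973724), (0.04032350704073906, 0.11187152564525604), 79.9120101928711)
```

View pics/d_z.png

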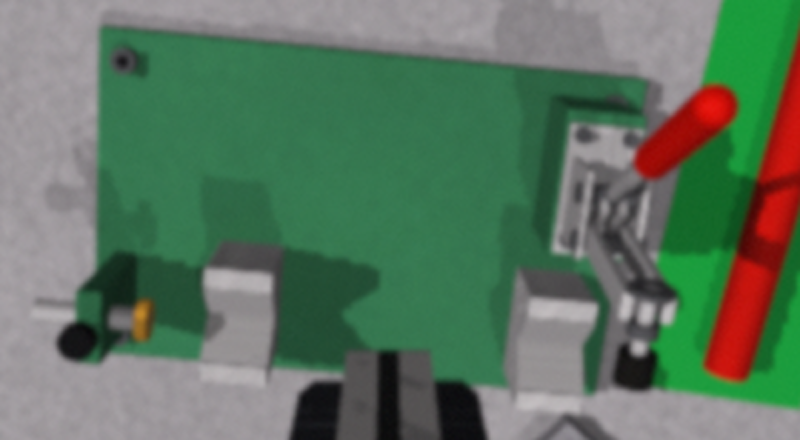

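```bash
cat >> h.py <<'E'
O=np.array([0.6223,-0.282,0]); psi=-0.098
RJ=Ro.from_euler('z',psi).as_matrix()
def tojig(P): return (np.asarray(P)-O)@RJ
def jig(x,y,z): return O+RJ@np.array([x,y,z])
def handle(X,p):
    J=tojig(X); p=p.astype(int)
    m=(p[...,0]>90)&(p[...,1]<70)&(p[...,2]<70)&(J[...,2]>0.1)&(J[...,2]<0.26)&(abs(J[...,1]-0.092)<0.04)&(J[...,0]<-0.08)&(J[...,0]>-0.25)
    q=J[m]; c=np.median(q,0); a=np.arctan2(q[:,2]-0.1,-0.097-q[:,0]); 
    k=np.linalg.norm(q-c,axis=1)<0.05; _,_,V=np.linalg.svd(q[k]-q[k].mean(0)); v=V[0]*np.sign(V[0][2])
    print("grip n",m.sum(),"median jig",c.round(4),"angle by pos",np.median(a)-0.1745,"by dir",np.arctan2(v[2],-v[0])-0.1745)
E
python3 - <<'E'
from h import *
for f in ("w1","w2"):
    z=np.load(f+".npz"); handle(z['X'],z['p'])
z=np.load("top0.npz"); handle(cloud("top",z['d']),z['p'])
z=np.load("w2.npz");p=z['p'].astype(int);X=z['X'];J=tojig(X)
# stop brass
br=(p[...,0]>140)&(p[...,0]-p[...,2]>60)&(p[...,1]>70)&(abs(J[...,0])<0.03)&(J[...,1]<-0.09)&(J[...,1]>-0.15)
q=J[br]; print(br.sum(),q.mean(0),np.percentile(q[:,1],[5,50,95]))
K=(z['K'],z['R'],z['t'])
vv,uu=np.where(br); print(uu.min(),uu.max(),vv.min(),vv.max())
print(tojig(onplane("wrist",[uu.max()+.5,np.median(vv)],0.07,K)))
# tube
red=(p[...,0]>90)&(p[...,1]<60)&(p[...,2]<60)&(X[...,1]>-0.15)&(X[...,2]<0.06)
vv,uu=np.where(red); R=np.array([onplane("wrist",[u,v],0.018,K) for u,v in zip(uu,vv)])
print("tube",cv2.minAreaRect(R[:,:2].astype(np.float32)), np.percentile(X[red][:,2],[5,50,95]))
E
```

```text
grip n 174 median jig [-0.1543  0.0931  0.2158] angle by pos 0.9404009135636618 by dir 0.7223248145871651
grip n 573 median jig [-0.143   0.0877  0.2007] angle by pos 0.9679042987665315 by dir 0.880671378912094
grip n 20 median jig [-0.1504  0.0902  0.2136] angle by pos 0.969877137963081 by dir 0.7976610140795586
33 [-0.00309949 -0.1333411   0.07432567] [-0.13517723 -0.13346341 -0.13133767]
201 204 233 243
[-0.0022941 -0.1312891  0.07     ]
tube ((0.5403473377227783, -0.09392912685871124), (0.08207141607999802, 0.24047702550888062), 79.5360107421875) [0.01582538 0.02407607 0.02685372]
```

```bash
python3 -c "
from h import *
plan(jig(-0.195,0.092,0.18),1.473)"
```

```text
tool delta frac [ 0.44  -0.25   0.868] mm [110.  -62.6 217. ] min rows 7
turn frac 0.0499 rows 1
```

```bash
python3 -m jog '{"claw":[-1,-1,-1,-1,-1,-1,-1,-1],"xyz":[[0.13,-0.07,0],[0.13,-0.07,0],[0.13,-0.07,0],[0.05,-0.04,0],[0,0,0.15],[0,0,0.15],[0,0,0.15],[0,0,0.1]],"turn":[0,0,0,0,0.05,0,0,0]}'; python3 -c "
from h import *
plan(jig(-0.195,0.092,0.18),1.473)
plan(jig(-0.16,0.092,0.18),1.473)"
```

```text
t: 5.25
tcp_pos: [0.4361, -0.1711, 0.2559]
ee_rot: [-3.14, -0.0, 1.473]
wrist_force: [0.3, -0.3, 0.3]
width: 0.002
tool delta frac [-0.001  0.005  0.304] mm [-0.2  1.2 75.9] min rows 2
turn frac -0.0001 rows 1
tool delta frac [-0.001  0.145  0.304] mm [-0.2 36.2 75.9] min rows 3
turn frac -0.0001 rows 1
```

```bash
python3 -m jog '{"claw":[-1,-1,-1,-1,-1,-1,-1],"xyz":[[0,0,0.1],[0,0,0.1],[0,0,0.1],[0,0.05,0],[0,0.05,0],[0,0.03,0],[0,0,0]],"turn":[0,0,0,0,0,0,0]}'
python3 - <<'E'
from h import *
s=r.get_state(); print(tojig(s['tcp_pos']))
p,d=r.read_camera("side"); u,v=map(int,proj("side",jig(-0.14,0.092,0.19)));print(u,v)
cv2.imwrite("pics/f.png",cv2.resize(p[v-90:v+60,u-100:u+100,::-1],(800,600),interpolation=cv2.INTER_CUBIC))
E
```

```text
t: 5.83
tcp_pos: [0.4699, -0.1753, 0.185]
ee_rot: [-3.139, 0.001, 1.472]
wrist_force: [-8.0, 0.5, -1.8]
width: 0.002
[-0.16209378  0.09130171  0.1850488 ]
281 215
```

View pics/f.png

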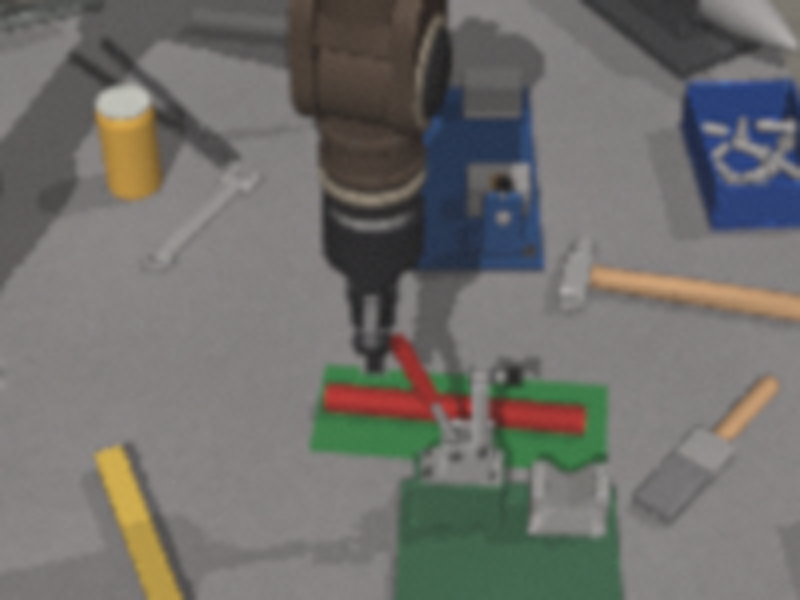

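```bash
python3 -m jog '{"claw":[-1,-1,-1],"xyz":[[0,0.02,0],[0,0.02,0],[0,0,0]],"turn":[0,0,0]}'; python3 -m jog '{"claw":[-1,-1],"xyz":[[0,0.02,0],[0,0,0]],"turn":[0,0]}';  python3 -c "
from h import *
print(tojig(r.get_state()['tcp_pos']))"
```

```text
t: 6.13
tcp_pos: [0.4707, -0.1753, 0.1849]
ee_rot: [-3.122, 0.002, 1.471]
wrist_force: [-44.0, 3.8, 17.7]
width: -0.001
t: 6.3
tcp_pos: [0.471, -0.1753, 0.185]
ee_rot: [-3.114, 0.002, 1.47]
wrist_force: [-62.0, 5.3, 26.0]
width: -0.002
[-0.16100657  0.0913382   0.18496901]
```

The handle is already at its open stop: the force rises while the finger stays put. I'll back off and go for the tube.

```bash
python3 -m jog '{"claw":[-1,-1,-1,-1,-1],"xyz":[[0,-0.1,0],[0,-0.15,0],[0,-0.05,-0.14],[0,0,-0.16],[0,0,0]],"turn":[0,0,0,0,0]}'
python3 - <<'E'
from h import *
z=np.load("w2.npz");p=z['p'].astype(int);X=z['X'];K=(z['K'],z['R'],z['t'])
red=((p[...,0]>90)&(p[...,1]<60)&(p[...,2]<60)&(X[...,2]<0.06)).astype(np.uint8)
n,l,st,c=cv2.connectedComponentsWithStats(red)
for i in range(1,n):
    if st[i,4]>100:
        vv,uu=np.where(l==i); R=np.array([onplane("wrist",[u,v],0.016,K) for u,v in zip(uu,vv)])
        (cx,cy),wh,a=cv2.minAreaRect(R[:,:2].astype(np.float32)); print(st[i],(cx,cy),wh,a, X[l==i][:,2].max())
        A=R[:,:2]-R[:,:2].mean(0); V=np.linalg.svd(A,full_matrices=False)[2][0]; print(R.mean(0),np.arctan2(V[1],V[0]))
h=r.read_camera("wrist")
cv2.imwrite("pics/g.png",h[0][:,:,::-1])
E
```

```text
t: 6.72
tcp_pos: [0.4128, -0.1703, 0.2679]
ee_rot: [3.129, 0.004, 1.472]
wrist_force: [1.3, -0.4, 0.2]
width: 0.002
[  61   50   37  163 4193] (0.46339523792266846, -0.6087467074394226) (0.039982203394174576, 0.24075005948543549) 76.88481903076172 0.028045306684611023
[ 0.45624451 -0.60721387  0.016     ] -0.2291146671236195
[ 401  110   58  149 2509] (0.5457404851913452, -0.06626760959625244) (0.027830686420202255, 0.24141687154769897) 79.6634521484375 0.029069650574449293
[ 0.53705032 -0.06442891  0.016     ] -0.1785230135864512
```

View pics/g.png

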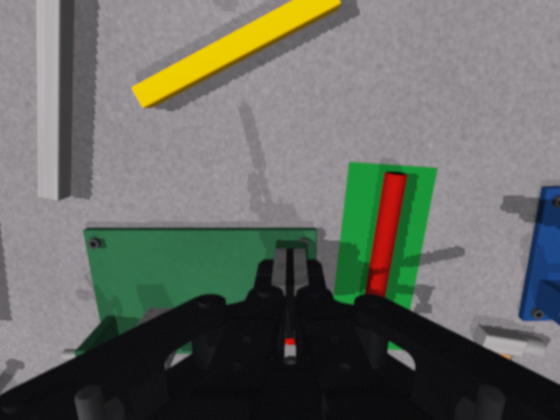

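```bash
python3 -c "
from h import *
plan([0.5457,-0.0663,0.268],1.391)"
```

```text
tool delta frac [ 0.467  0.486 -0.006] mm [116.7 121.4  -1.5] min rows 5
turn frac 0.0405 rows 1
```

```bash
python3 -m jog '{"claw":[0.3,0.3,0.3,0.3,0.3,0.3],"xyz":[[0.1167,0.12,0],[0.1167,0.12,0],[0.1167,0.12,0],[0.1167,0.12,0],[0,0,0],[0,0,0]],"turn":[0,0,0,0,0.0405,0]}';python3 -c "
from h import *
print(r.get_state()['q'])
plan([0.5457,-0.0663,0.03],1.391)"
```

```text
t: 7.27
tcp_pos: [0.5436, -0.0637, 0.2589]
ee_rot: [3.141, -0.0, 1.392]
wrist_force: [-0.0, -0.3, -0.9]
width: 0.65
[-1.16728873e-01  1.70002478e-01  7.24347142e-02  1.47225815e+00
  3.17164129e-05  6.16125187e-02]
tool delta frac [-0.009  0.009  0.916] mm [ -2.2   2.3 228.9] min rows 6
turn frac 0.0007 rows 1
```

```bash
python3 -m jog '{"claw":[0.3,0.3,0.3,0.3,0.3,0.3,0.3],"xyz":[[-0.009,0.009,0.14],[0,0,0.14],[0,0,0.14],[0,0,0.14],[0,0,0.12],[0,0,0.06],[0,0,0]],"turn":[0,0,0,0,0,0,0]}';python3 - <<'E'
from h import *
plan([0.5457,-0.0663,0.02],1.391)
K=cam("wrist"); p,d=r.read_camera("wrist"); X=cloud("wrist",d,K)
cv2.imwrite("pics/h.png",p[:,:,::-1])
E
```

```text
t: 7.85
tcp_pos: [0.5404, -0.0684, 0.071]
ee_rot: [-3.137, 0.0, 1.392]
wrist_force: [-1.0, 0.2, 0.9]
width: 0.645
tool delta frac [0.012 0.02  0.204] mm [ 3.1  5.1 50.9] min rows 2
turn frac 0.0004 rows 1
```

View pics/h.png

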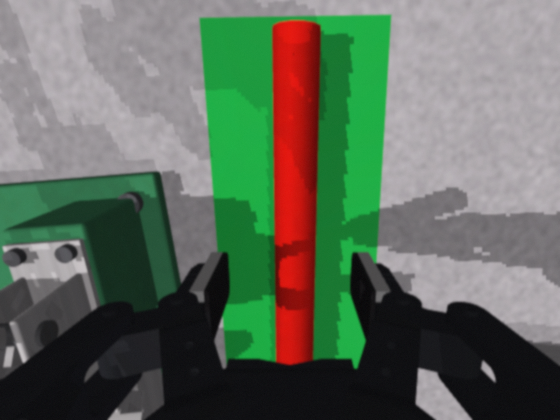

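```bash
python3 -m jog '{"claw":[0.3,0.3,0.3,0.3],"xyz":[[0.012,0.02,0.1],[0,0,0.1],[0,0,0.04],[0,0,0]],"turn":[0,0,0,0]}';python3 -c "
from h import *
plan([0.5457,-0.0663,0.003],1.391)"
```

```text
t: 8.23
tcp_pos: [0.5472, -0.0662, 0.0133]
ee_rot: [-3.14, 0.0, 1.391]
wrist_force: [-0.4, -0.1, -0.6]
width: 0.647
tool delta frac [-0.002 -0.006  0.041] mm [-0.4 -1.4 10.3] min rows 1
turn frac 0.0001 rows 1
```

```bash
python3 -m jog '{"claw":[0.3,0.3],"xyz":[[0,-0.005,0.04],[0,0,0]],"turn":[0,0]}'; python3 -m jog '{"claw":[-1,-1,-1,-1,-1,-1],"xyz":[[0,0,0],[0,0,0],[0,0,0],[0,0,0],[0,0,0],[0,0,0]],"turn":[0,0,0,0,0,0]}'
```

```text
t: 8.4
tcp_pos: [0.5468, -0.0659, 0.0042]
ee_rot: [3.141, -0.0, 1.391]
wrist_force: [-0.7, -0.5, 0.3]
width: 0.647
t: 8.9
tcp_pos: [0.5472, -0.066, 0.0052]
ee_rot: [3.14, 0.0, 1.391]
wrist_force: [-1.3, -1.1, 6.7]
width: 0.291
```

```bash
python3 -m jog '{"claw":[0,0,0,0],"xyz":[[0,0,0],[0,0,0],[0,0,0.012],[0,0,0]],"turn":[0,0,0,0]}';python3 -m jog '{"claw":[0,0],"xyz":[[0,0,0.012],[0,0,0]],"turn":[0,0]}'
```

```text
t: 9.23
tcp_pos: [0.5462, -0.0656, 0.0002]
ee_rot: [-3.141, -0.0, 1.391]
wrist_force: [-0.7, -0.3, -0.5]
width: 0.505
t: 9.4
tcp_pos: [0.5466, -0.0657, -0.0018]
ee_rot: [3.141, -0.0, 1.391]
wrist_force: [-2.1, -0.3, 6.9]
width: 0.5
```

```bash
python3 -m jog '{"claw":[0,-1,-1,-1,-1,-1],"xyz":[[0,0,-0.012],[0,0,0],[0,0,0],[0,0,0],[0,0,0],[0,0,0]],"turn":[0,0,0,0,0,0]}'
python3 - <<'E'
from h import *
p,d=r.read_camera("wrist"); cv2.imwrite("pics/i.png",p[:,:,::-1])
E
```

```text
t: 9.9
tcp_pos: [0.5467, -0.0658, 0.0012]
ee_rot: [3.141, 0.0, 1.391]
wrist_force: [-0.6, -0.6, 5.8]
width: 0.292
```

View pics/i.png

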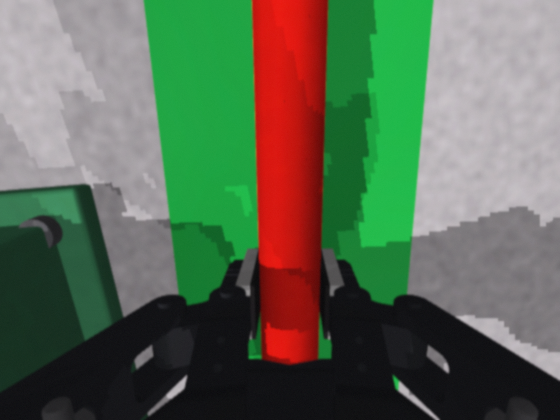

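```bash
python3 -m jog '{"claw":[-1,-1,-1,-1,-1,-1,-1,-1],"xyz":[[0,0,-0.04],[0,0,-0.08],[0,0,-0.12],[0,0,-0.14],[0,0,-0.14],[0,0,-0.14],[0,0,-0.14],[0,0,-0.14]],"turn":[0,0,0,0,0,0,0,0]}'
python3 - <<'E'
from h import *
p,d=r.read_camera("wrist"); cv2.imwrite("pics/j.png",p[:,:,::-1])
print(tojig(r.get_state()['tcp_pos']))
plan(jig(0,-0.006,0.28),3.0436)
E
```

```text
t: 10.62
tcp_pos: [0.5456, -0.0656, 0.2372]
ee_rot: [-3.14, -0.0, 1.391]
wrist_force: [1.2, -0.3, -3.5]
width: 0.293
[-0.09524719  0.20784221  0.24477572]
tool delta frac [-0.821  0.451 -0.138] mm [-205.3  112.7  -34.4] min rows 6
turn frac -0.8263 rows 14
```

View pics/j.png

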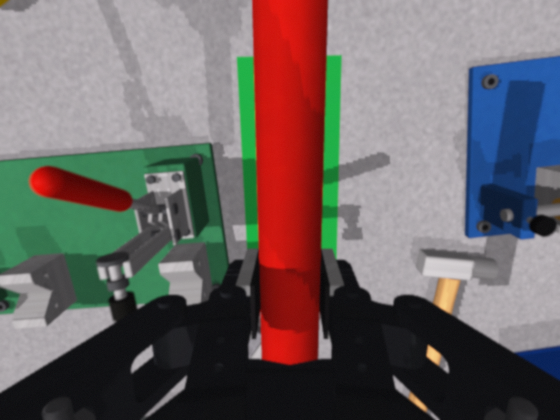

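```bash
python3 -m jog '{"claw":[-1,-1,-1,-1,-1,-1,-1,-1],"xyz":[[0,0,-0.1],[0,0,-0.05],[0,0,0],[0,0,0],[0,0,0],[0,0,0],[0,0,0],[0,0,0]],"turn":[0,-0.05,-0.055,-0.055,-0.055,-0.055,-0.055,-0.055]}';python3 -m jog '{"claw":[-1,-1,-1,-1,-1,-1,-1,-1],"xyz":[[0,0,0],[0,0,0],[0,0,0],[0,0,0],[0,0,0],[0,0,0],[0,0,0],[0,0,0]],"turn":[-0.055,-0.055,-0.055,-0.055,-0.055,-0.055,-0.055,-0.0613]}'
python3 - <<'E'
from h import *
print(r.get_state()['q'])
plan(jig(0,-0.006,0.28),3.0436)
E
```

```text
t: 11.33
tcp_pos: [0.5461, -0.0656, 0.2726]
ee_rot: [-3.14, -0.001, 2.157]
wrist_force: [-0.0, 0.2, -3.0]
width: 0.29
t: 12.0
tcp_pos: [0.546, -0.0656, 0.2726]
ee_rot: [3.142, -0.002, 3.049]
wrist_force: [-0.9, -0.1, -3.1]
width: 0.292
[-1.19681129e-01  1.79977380e-01  1.14526907e-01  1.50701698e+00
  4.60641719e-05 -1.59805436e+00]
tool delta frac [-0.383 -0.858 -0.03 ] mm [ -95.9 -214.4   -7.5] min rows 6
turn frac 0.0028 rows 1
```

```bash
python3 -m jog '{"claw":[-1,-1,-1,-1,-1,-1,-1,-1],"xyz":[[-0.06,-0.13,0],[-0.06,-0.13,0],[-0.06,-0.13,0],[-0.06,-0.13,0],[-0.06,-0.13,0],[-0.06,-0.13,0],[-0.02,-0.05,0],[0,0,0]],"turn":[0.0028,0,0,0,0,0,0,0]}'
python3 - <<'E'
from h import *
s=r.get_state();print(s['q'],tojig(s['tcp_pos']))
plan(jig(0,0,0.15),3.0436)
K=cam("wrist");p,d=r.read_camera("wrist"); cv2.imwrite("pics/k.png",p[:,:,::-1])
X=cloud("wrist",d,K); np.savez("w3.npz",p=p,d=d,X=X,K=K[0],R=K[1],t=K[2])
E
```

```text
t: 12.67
tcp_pos: [0.6197, -0.2853, 0.2705]
ee_rot: [3.141, -0.003, 3.034]
wrist_force: [-1.1, 0.4, -4.0]
width: 0.294
[-4.31121895e-01  4.58660921e-01  4.90941209e-01  1.60627065e+00
 -8.04600952e-04 -1.89463761e+00] [-0.00221526 -0.00356628  0.27054875]
tool delta frac [-0.01   0.014  0.482] mm [ -2.6   3.6 120.5] min rows 3
turn frac -0.0046 rows 1
```

View pics/k.png

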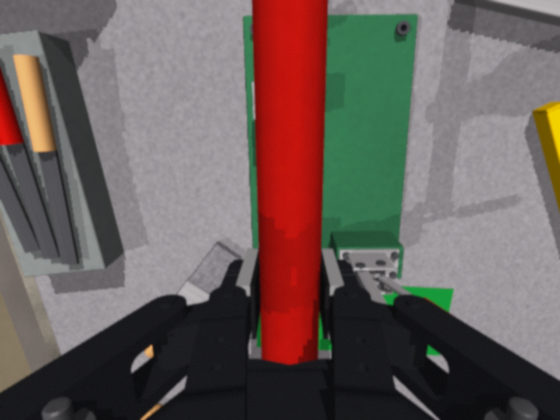

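```bash
python3 -m jog '{"claw":[-1,-1,-1,-1,-1,-1],"xyz":[[-0.01,0.02,0.1],[0,0,0.14],[0,0,0.14],[0,0,0.14],[0,0,0.09],[0,0,0]],"turn":[-0.0046,0,0,0,0,0]}'
python3 - <<'E'
from h import *
s=r.get_state();print(s['q'],tojig(s['tcp_pos']))
plan(jig(0,0.002,0.075),3.0436)
for c in("side","top"):
    p,d=r.read_camera(c); u,v=map(int,proj(c,jig(0,0,0.08)))
    cv2.imwrite(f"pics/l_{c}.png",cv2.resize(p[v-75:v+75,u-100:u+100,::-1],(800,600),interpolation=cv2.INTER_CUBIC))
E
```

```text
t: 13.22
tcp_pos: [0.6192, -0.2742, 0.1144]
ee_rot: [3.138, -0.01, 3.049]
wrist_force: [-1.2, 0.8, -4.8]
width: 0.293
[-4.17135114e-01  4.44363240e-01  1.26701565e-01  1.26395236e+00
  4.24650166e-04 -1.89486574e+00] [-0.00387718  0.00741539  0.11437714]
tool delta frac [-0.017 -0.022  0.157] mm [-4.2 -5.6 39.3] min rows 1
turn frac 0.0025 rows 1
```

View pics/l_side.png

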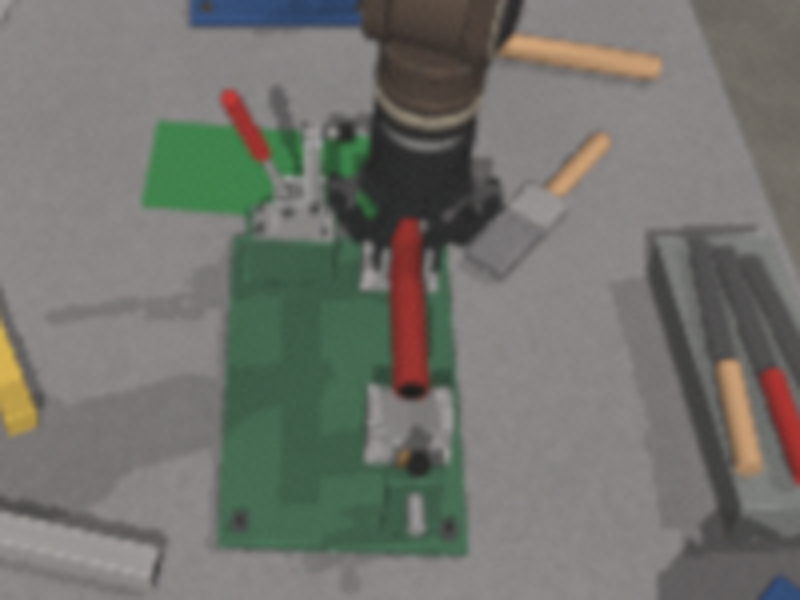

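View pics/l_top.png

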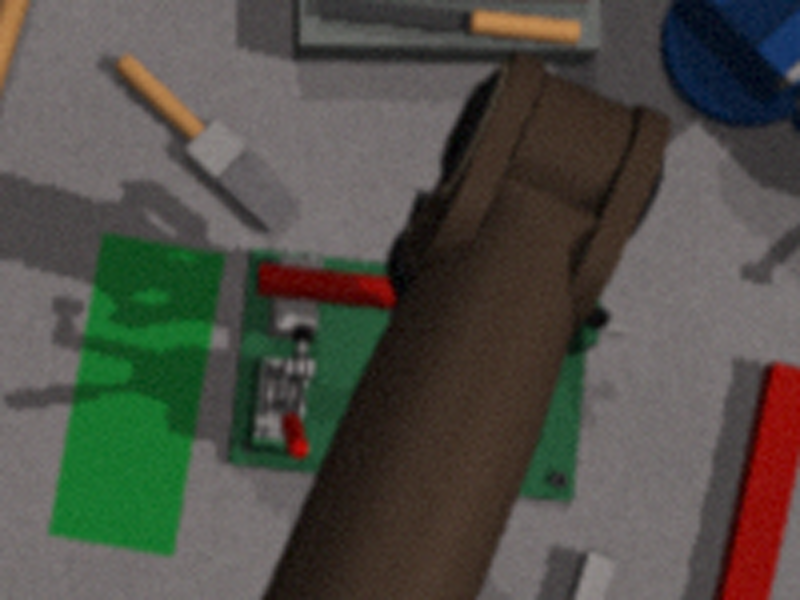

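```bash
python3 -m jog '{"claw":[-1,-1,-1,-1],"xyz":[[-0.012,-0.015,0.06],[0,0,0.04],[0,0,0],[0,0,0]],"turn":[0,0,0,0]}'
python3 - <<'E'
from h import *
s=r.get_state();print(tojig(s['tcp_pos']))
plan(jig(0,0.002,0.0517),3.0436)
E
```

```text
t: 13.65
tcp_pos: [0.6254, -0.2809, 0.0967]
ee_rot: [3.142, 0.0, 3.047]
wrist_force: [-0.3, -0.2, -4.0]
width: 0.292
[0.00298449 0.00136656 0.09668483]
tool delta frac [0.012 0.003 0.18 ] mm [ 3.   0.6 45. ] min rows 2
turn frac 0.0019 rows 1
```

```bash
python3 -m jog '{"claw":[-1,-1,-1,-1,-1],"xyz":[[0.012,0,0],[0,0,0.06],[0,0,0.05],[0,0,0.04],[0,0,0]],"turn":[0.0019,0,0,0,0]}'
python3 - <<'E'
from h import *
s=r.get_state();print(tojig(s['tcp_pos']))
plan(jig(0,0.002,0.0517),3.0436)
for c in("side",):
    p,d=r.read_camera(c); u,v=map(int,proj(c,jig(0,-0.05,0.07)))
    cv2.imwrite(f"pics/m_{c}.png",cv2.resize(p[v-60:v+60,u-80:u+80,::-1],(800,600),interpolation=cv2.INTER_CUBIC))
E
```

```text
t: 14.07
tcp_pos: [0.6212, -0.2804, 0.0566]
ee_rot: [3.141, -0.003, 3.043]
wrist_force: [0.7, 0.2, -3.5]
width: 0.296
[-0.00126174  0.00150908  0.05659663]
tool delta frac [-0.005  0.002  0.02 ] mm [-1.3  0.5  4.9] min rows 1
turn frac -0.0002 rows 1
```

View pics/m_side.png

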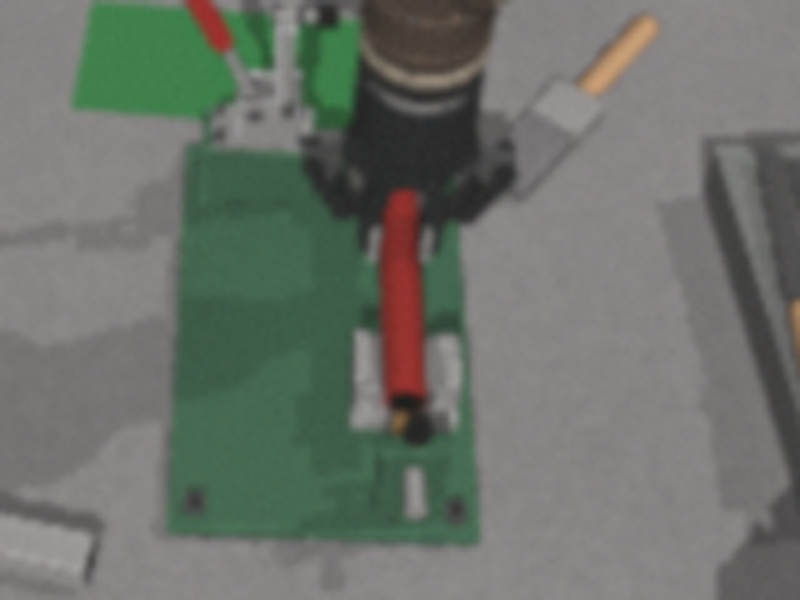

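Tube is in the V. I'll lower it to contact next.

```bash
python3 -m jog '{"claw":[-1,-1,-1],"xyz":[[-0.003,0,0.012],[0,0,0],[0,0,0]],"turn":[0,0,0]}'; python3 -m jog '{"claw":[-1,-1],"xyz":[[0,0,0.006],[0,0,0]],"turn":[0,0]}'
python3 - <<'E'
from h import *
s=r.get_state();print(tojig(s['tcp_pos']),s['ft_torque'])
E
```

```text
t: 14.37
tcp_pos: [0.6235, -0.2811, 0.056]
ee_rot: [-3.141, 0.001, 3.043]
wrist_force: [-0.2, -1.1, -2.7]
width: 0.291
t: 14.53
tcp_pos: [0.6232, -0.281, 0.054]
ee_rot: [-3.141, 0.0, 3.043]
wrist_force: [-0.1, 0.3, -3.8]
width: 0.294
[0.00083719 0.00107083 0.05401599] [-0.00347146 -0.01471842  0.02178119]
```

```bash
python3 -m jog '{"claw":[-1,-1],"xyz":[[0,0,0.006],[0,0,0]],"turn":[0,0]}';python3 -m jog '{"claw":[-1,-1],"xyz":[[0,0,0.006],[0,0,0]],"turn":[0,0]}';python3 -m jog '{"claw":[-1,-1],"xyz":[[0,0,0.006],[0,0,0]],"turn":[0,0]}'
```

```text
t: 14.7
tcp_pos: [0.6238, -0.2812, 0.0529]
ee_rot: [-3.141, 0.002, 3.043]
wrist_force: [1.8, 0.0, -2.3]
width: 0.292
t: 14.87
tcp_pos: [0.624, -0.2812, 0.0527]
ee_rot: [-3.141, 0.003, 3.044]
wrist_force: [-0.3, 1.1, 5.1]
width: 0.295
t: 15.03
tcp_pos: [0.624, -0.2812, 0.0526]
ee_rot: [-3.141, 0.004, 3.044]
wrist_force: [-4.0, 2.3, 13.2]
width: 0.294
```

```bash
python3 -m jog '{"claw":[-1,-1],"xyz":[[0,0,-0.006],[0,-0.008,0]],"turn":[0,0]}';python3 -m jog '{"claw":[-1,-1],"xyz":[[0,-0.008,0],[0,0,0]],"turn":[0,0]}';python3 -m jog '{"claw":[-1,-1],"xyz":[[0,-0.008,0],[0,0,0]],"turn":[0,0]}'; python3 -c "
from h import *
print(tojig(r.get_state()['tcp_pos']))"
```

```text
t: 15.2
tcp_pos: [0.6239, -0.2814, 0.0526]
ee_rot: [3.138, 0.003, 3.044]
wrist_force: [-0.2, 11.9, 10.4]
width: 0.292
t: 15.37
tcp_pos: [0.6238, -0.2826, 0.0526]
ee_rot: [3.137, 0.003, 3.045]
wrist_force: [1.0, 10.4, 10.8]
width: 0.293
t: 15.53
tcp_pos: [0.6237, -0.2843, 0.0526]
ee_rot: [3.137, 0.003, 3.045]
wrist_force: [-0.2, 10.9, 10.1]
width: 0.292
[ 0.00157631 -0.00218007  0.0526426 ]
```

```bash
python3 -m jog '{"claw":[-1,-1],"xyz":[[0,0,-0.005],[0,-0.006,0]],"turn":[0,0]}';python3 -m jog '{"claw":[-1,-1],"xyz":[[0,-0.006,0],[0,0,0]],"turn":[0,0]}';python3 -m jog '{"claw":[-1,-1],"xyz":[[0,-0.006,0],[0,0,0]],"turn":[0,0]}'
python3 - <<'E'
from h import *
print(tojig(r.get_state()['tcp_pos']))
for c in("side",):
    p,d=r.read_camera(c); u,v=map(int,proj(c,jig(0,-0.1,0.07)))
    cv2.imwrite(f"pics/n_{c}.png",cv2.resize(p[v-45:v+45,u-60:u+60,::-1],(800,600),interpolation=cv2.INTER_CUBIC))
E
```

```text
t: 15.7
tcp_pos: [0.6233, -0.2875, 0.0527]
ee_rot: [3.14, 0.002, 3.045]
wrist_force: [2.4, 6.7, 5.6]
width: 0.29
t: 15.87
tcp_pos: [0.6231, -0.2891, 0.0527]
ee_rot: [3.139, 0.002, 3.044]
wrist_force: [2.6, 5.9, 3.6]
width: 0.292
t: 16.03
tcp_pos: [0.623, -0.2905, 0.0527]
ee_rot: [3.139, 0.002, 3.044]
wrist_force: [2.5, 6.2, 4.4]
width: 0.292
[ 0.00150844 -0.00844131  0.05266517]
```

View pics/n_side.png

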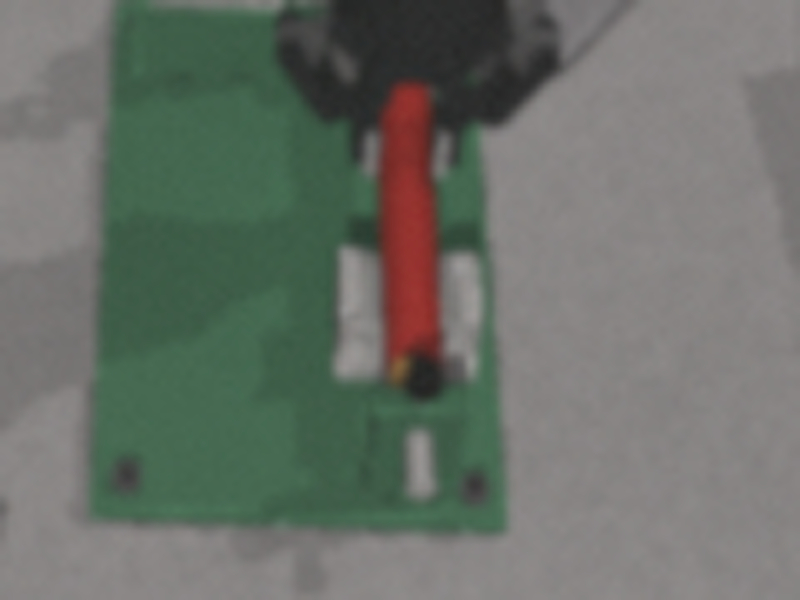

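```bash
for i in 1; do python3 -m jog '{"claw":[-1,-1],"xyz":[[0,-0.005,0],[0,0,0]],"turn":[0,0]}';done;python3 -m jog '{"claw":[-1,-1],"xyz":[[0,-0.005,0],[0,0,0]],"turn":[0,0]}'
```

```text
t: 16.25
tcp_pos: [0.6229, -0.2918, 0.0527]
ee_rot: [3.139, 0.002, 3.044]
wrist_force: [2.0, 4.9, 4.3]
width: 0.292
t: 16.42
tcp_pos: [0.6228, -0.2923, 0.0527]
ee_rot: [3.138, 0.002, 3.045]
wrist_force: [2.5, 9.0, 4.5]
width: 0.295
```

```bash
python3 -m jog '{"claw":[-1,-1],"xyz":[[0,-0.005,0],[0,0,0]],"turn":[0,0]}'
```

```text
t: 16.58
tcp_pos: [0.6228, -0.2924, 0.0527]
ee_rot: [3.136, 0.002, 3.045]
wrist_force: [2.1, 11.9, 6.0]
width: 0.296
```

```bash
python3 -m jog '{"claw":[-1,-1,-1],"xyz":[[0,-0.006,0],[0,0,0],[0,0,0]],"turn":[0,0,0]}'; python3 -c "
from h import *
print(tojig(r.get_state()['tcp_pos']))"
```

```text
t: 16.83
tcp_pos: [0.6228, -0.2924, 0.0527]
ee_rot: [3.133, 0.002, 3.046]
wrist_force: [3.4, 16.1, 6.3]
width: 0.294
[ 0.00154245 -0.01025073  0.05269001]
```

```bash
python3 -m jog '{"claw":[0.2,0.2,0.2,0.2,0.2,0.2,0.2],"xyz":[[0,0,0],[0,0,0],[0,0,0],[0,0,-0.06],[0,0,-0.12],[0,0,-0.14],[0,0,-0.14]],"turn":[0,0,0,0,0,0,0]}'; python3 -m jog '{"claw":[-1,-1,-1,-1],"xyz":[[0,0,-0.14],[0,0,-0.14],[0,0,-0.1],[0,0,0]],"turn":[0,0,0,0]}'
python3 - <<'E'
from h import *
print(tojig(r.get_state()['tcp_pos']))
K=cam("wrist");p,d=r.read_camera("wrist"); cv2.imwrite("pics/o.png",p[:,:,::-1]);X=cloud("wrist",d,K); np.savez("w4.npz",p=p,d=d,X=X,K=K[0],R=K[1],t=K[2])
E
```

```text
t: 17.42
tcp_pos: [0.6206, -0.2972, 0.1673]
ee_rot: [-3.142, -0.002, 3.042]
wrist_force: [1.2, 0.0, 1.1]
width: 0.596
t: 17.75
tcp_pos: [0.6225, -0.2981, 0.2687]
ee_rot: [-3.138, 0.008, 3.042]
wrist_force: [0.6, -0.1, -0.4]
width: 0.034
[ 0.00180153 -0.01604008  0.2687038 ]
```

View pics/o.png

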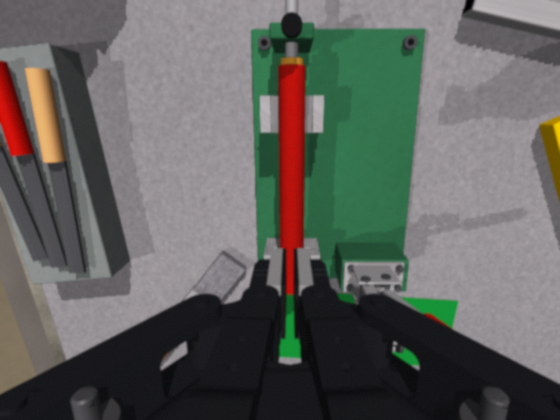

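Run:
```python
from h import *
plan(jig(-0.112,0.092,0.28),3.0436)
print(r.get_state()['q'])
prev=None
for a in [69,67.3,60,50,40,30,20,10,6]:
    t=np.radians(a); P=np.array([-97-100*np.cos(t)+8*np.sin(t)+8, 100+100*np.sin(t)+8*np.cos(t)])
    print(a,P.round(1), None if prev is None else ((P-prev)/250*[1,-1]).round(3)); prev=P
z=np.load("w4.npz"); X=z['X'];J=tojig(X); p=z['p'].astype(int)
# tube check
m=(p[...,0]>90)&(p[...,1]<50)&(J[...,2]>0.06)&(J[...,2]<0.1)&(abs(J[...,0])<0.03)
for lo,hi in((-.12,-.1),(-.1,-.06),(-.06,-.02)):
    q=J[m&(J[...,1]>lo)&(J[...,1]<hi)]; print(len(q),q.mean(0).round(4),q[:,2].max().round(4))
z=np.load("w2.npz");J=tojig(z['X']);m=(abs(J[...,1]-.092)<.03)&(J[...,2]>.12)&(J[...,0]>-.11)&(J[...,0]<0.0)
q=J[m];print("arm",q.min(0),q.max(0)); 
for h in(.12,.14,.16,.17,.18,.19,.2):
    k=q[abs(q[:,2]-h)<.006]; print(h,len(k),k[:,0].min() if len(k) else'',k[:,0].max() if len(k) else '')
```

```text
tool delta frac [ 0.455  0.431 -0.062] mm [113.7 107.7 -15.4] min rows 4
turn frac -0.0006 rows 1
[-4.46248352e-01  4.64684139e-01  4.88955915e-01  1.58894983e+00
 -6.81614255e-04 -1.91791458e+00]
69 [-117.4  196.2] None
67.3 [-120.2  195.3] [-0.011  0.004]
60 [-132.1  190.6] [-0.047  0.019]
50 [-147.2  181.7] [-0.06   0.035]
40 [-160.5  170.4] [-0.053  0.045]
30 [-171.6  156.9] [-0.045  0.054]
20 [-180.2  141.7] [-0.035  0.061]
10 [-186.1  125.2] [-0.023  0.066]
6 [-187.6  118.4] [-0.006  0.027]
572 [ 0.0007 -0.1101  0.0754] 0.0795
1087 [ 0.0009 -0.0804  0.0753] 0.0797
980 [ 0.001  -0.0404  0.0753] 0.0795
arm [-0.10991459  0.08029651  0.12057172] [-0.0354022   0.10305808  0.19034078]
0.12 43 -0.1076585983586498 -0.07021103818964901
0.14 70 -0.08004735957087025 -0.06872809502484413
0.16 56 -0.07784820858453946 -0.06551125438654613
0.17 84 -0.07931896536024367 -0.036355818184272165
0.18 515 -0.07923711717777498 -0.03540220066261745
0.19 130 -0.07862317163883567 -0.03576267924778861
0.2 0
```

```bash
python3 -m jog '{"claw":[-1,-1,-1,-1,-1,-1,-1,-1],"xyz":[[0.09,0.085,-0.05],[0.09,0.085,0],[0.09,0.085,0],[0.09,0.085,0],[0.09,0.085,0],[0,0,0],[0,0,0],[0,0,0]],"turn":[0,0,0,0,0,0.056,0.056,0.056]}'; python3 -m jog '{"claw":[-1,-1,-1,-1,-1,-1,-1,-1],"xyz":[[0,0,0],[0,0,0],[0,0,0],[0,0,0],[0,0,0],[0,0,0],[0,0,0],[0,0,0]],"turn":[0.056,0.056,0.056,0.056,0.056,0.056,0.056,0.056]}'; python3 -m jog '{"claw":[-1,-1,-1,-1],"xyz":[[0,0,0],[0,0,0],[0,0,0],[0,0,0]],"turn":[0.056,0.056,0.056,0]}';  python3 -c "
from h import *
print(tojig(r.get_state()['tcp_pos']))
plan(jig(-0.110,0.092,0.2),1.473)"
```

```text
t: 18.47
tcp_pos: [0.519, -0.1797, 0.2732]
ee_rot: [-3.141, -0.002, 2.702]
wrist_force: [-0.2, -0.5, -0.4]
width: -0.001
t: 19.13
tcp_pos: [0.5193, -0.1802, 0.2726]
ee_rot: [-3.139, -0.001, 1.805]
wrist_force: [0.9, 0.2, -0.3]
width: -0.002
t: 19.47
tcp_pos: [0.5194, -0.1802, 0.2728]
ee_rot: [-3.139, -0.0, 1.472]
wrist_force: [-0.8, 0.0, 1.0]
width: 0.001
[-0.11235247  0.09125565  0.27277071]
tool delta frac [0.003 0.01  0.291] mm [ 0.7  2.5 72.8] min rows 2
turn frac -0.0005 rows 1
```

```bash
python3 -m jog '{"claw":[-1,-1,-1,-1,-1],"xyz":[[0.003,0.01,0.08],[0,0,0.08],[0,0,0.08],[0,0,0.04],[0,0,0]],"turn":[0,0,0,0,0]}';  python3 - <<'E'
from h import *
print(tojig(r.get_state()['tcp_pos']))
plan(jig(-0.110,0.092,0.2),1.473)
K=cam("wrist");p,d=r.read_camera("wrist"); cv2.imwrite("pics/p.png",p[:,:,::-1])
E
```

```text
t: 19.88
tcp_pos: [0.5209, -0.1791, 0.2012]
ee_rot: [-3.136, -0.001, 1.477]
wrist_force: [-0.3, 1.6, -0.4]
width: 0.002
[-0.11098359  0.09251897  0.20118924]
tool delta frac [-0.002  0.004  0.005] mm [-0.5  1.   1.2] min rows 1
turn frac 0.0021 rows 1
```

View pics/p.png

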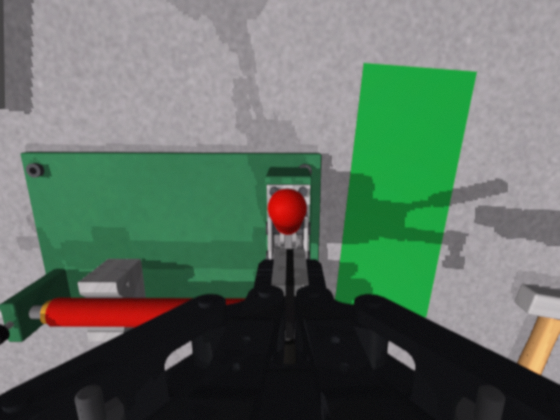

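```bash
python3 -m jog '{"claw":[-1,-1,-1,-1,-1,-1],"xyz":[[0,-0.038,0.022],[0,-0.024,0.01],[0,-0.024,0.01],[0,-0.03,0.018],[0,-0.03,0.018],[0,0,0]],"turn":[0,0,0,0,0,0]}';  python3 -c "
from h import *
print(tojig(r.get_state()['tcp_pos']))"
```

```text
t: 20.43
tcp_pos: [0.4869, -0.1762, 0.1867]
ee_rot: [3.137, 0.001, 1.476]
wrist_force: [3.3, -0.5, 0.9]
width: 0.002
[-0.14515206  0.09206242  0.1866729 ]
```

```bash
python3 -m jog '{"claw":[-1,-1,-1,-1,-1,-1],"xyz":[[0,-0.027,0.028],[0,-0.027,0.028],[0,-0.023,0.027],[0,-0.023,0.027],[0,-0.018,0.03],[0,-0.018,0.03]],"turn":[0,0,0,0,0,0]}';  python3 - <<'E'
from h import *
print(tojig(r.get_state()['tcp_pos']))
p,d=r.read_camera("side"); u,v=map(int,proj("side",jig(-0.1,0.05,0.12)))
cv2.imwrite("pics/q.png",cv2.resize(p[v-75:v+75,u-100:u+100,::-1],(800,600),interpolation=cv2.INTER_CUBIC))
E
```

```text
t: 20.93
tcp_pos: [0.4532, -0.1732, 0.1446]
ee_rot: [3.138, 0.001, 1.476]
wrist_force: [1.9, -0.6, 6.5]
width: 0.002
[-0.17895955  0.0917579   0.14455875]
```

View pics/q.png

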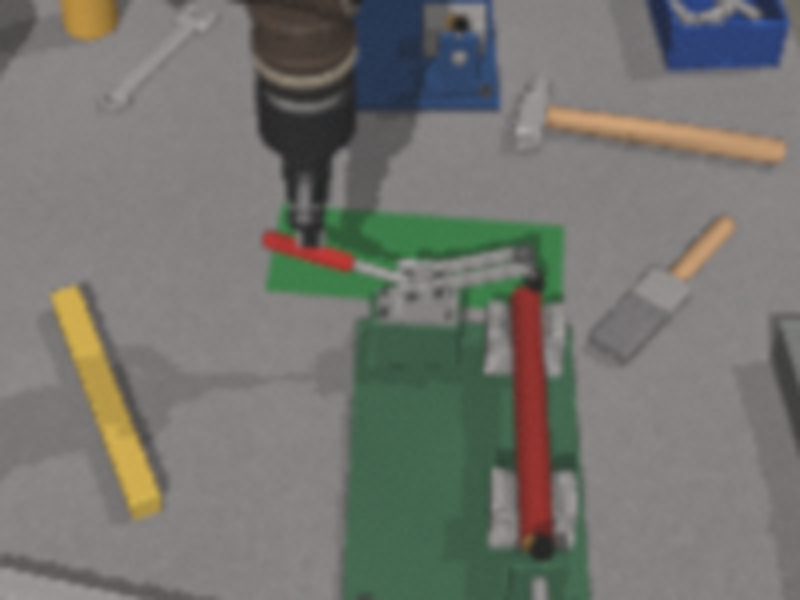

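The clamp is coming down over the tube as planned. I'll press the last part down.

```bash
python3 -m jog '{"claw":[-1,-1,-1,-1],"xyz":[[0,-0.012,0.033],[0,-0.012,0.033],[0,0,0.015],[0,0,0]],"turn":[0,0,0,0]}';python3 -m jog '{"claw":[-1,-1,-1],"xyz":[[0,0,0.015],[0,0,0],[0,0,0]],"turn":[0,0,0]}';  python3 -c "
from h import *
print(tojig(r.get_state()['tcp_pos']))"
```

```text
t: 21.32
tcp_pos: [0.4466, -0.1725, 0.1245]
ee_rot: [3.14, 0.001, 1.476]
wrist_force: [-3.0, 0.5, 10.0]
width: -0.0
t: 21.57
tcp_pos: [0.4467, -0.1727, 0.1237]
ee_rot: [3.138, 0.002, 1.476]
wrist_force: [-11.7, 3.2, 31.0]
width: 0.001
[-0.18543842  0.09163982  0.1236644 ]
```

```bash
python3 -m jog '{"claw":[-1,-1],"xyz":[[0,0,0.006],[0,0,0]],"turn":[0,0]}'; python3 -m jog '{"claw":[-1,-1,-1,-1,-1,-1],"xyz":[[0,0,-0.04],[0,0,-0.1],[0,0,-0.14],[0,0,-0.14],[0,0,-0.14],[0,0,-0.14]],"turn":[0,0,0,0,0,0]}';python3 -m jog '{"claw":[-1,-1,-1,-1],"xyz":[[-0.12,0,0],[-0.12,0,0],[-0.12,0,0],[0,0,0]],"turn":[0,0,0,0]}'
python3 - <<'E'
from h import *
K=cam("wrist");p,d=r.read_camera("wrist"); cv2.imwrite("pics/s.png",cv2.resize(p[:,:,::-1],(800,600))); X=cloud("wrist",d,K)
handle(X,p); J=tojig(X); q=p.astype(int)
m=(q[...,0]>90)&(q[...,1]<50)&(J[...,2]>0.06)&(J[...,2]<0.1)&(abs(J[...,0])<0.03)
for lo,hi in((-.14,-.1),(-.1,-.06),(-.06,-.02),(-.02,.04)):
    k=J[m&(J[...,1]>lo)&(J[...,1]<hi)]; print(len(k),k.mean(0).round(4) if len(k) else'')
print("tube end y",J[m][:,1].min())
p,d=r.read_camera("side"); u,v=map(int,proj("side",jig(-0.06,0.0,0.1)))
cv2.imwrite("pics/t.png",cv2.resize(p[v-75:v+75,u-100:u+100,::-1],(800,600),interpolation=cv2.INTER_CUBIC)); handle(cloud("side",d),p)
E
```

```text
t: 21.73
tcp_pos: [0.4467, -0.1727, 0.1234]
ee_rot: [3.137, 0.003, 1.476]
wrist_force: [-14.4, 4.1, 41.9]
width: -0.004
t: 22.23
tcp_pos: [0.4459, -0.1719, 0.2944]
ee_rot: [-3.141, 0.0, 1.476]
wrist_force: [2.0, -0.1, 0.5]
width: 0.001
t: 22.57
tcp_pos: [0.4374, -0.2654, 0.2921]
ee_rot: [-3.141, 0.002, 1.472]
wrist_force: [-0.5, 0.2, -0.1]
width: 0.001
grip n 1201 median jig [-0.1909  0.0897  0.1225] angle by pos 0.06296972351693148 by dir -0.0028010612471231766
0 
0 
0 
0 Traceback (most recent call last):
  File "<stdin>", line 7, in <module>
    return umr_minimum(a, axis, None, out, keepdims, initial, where)
ValueError: zero-size array to reduction operation minimum which has no identity
```

View pics/s.png

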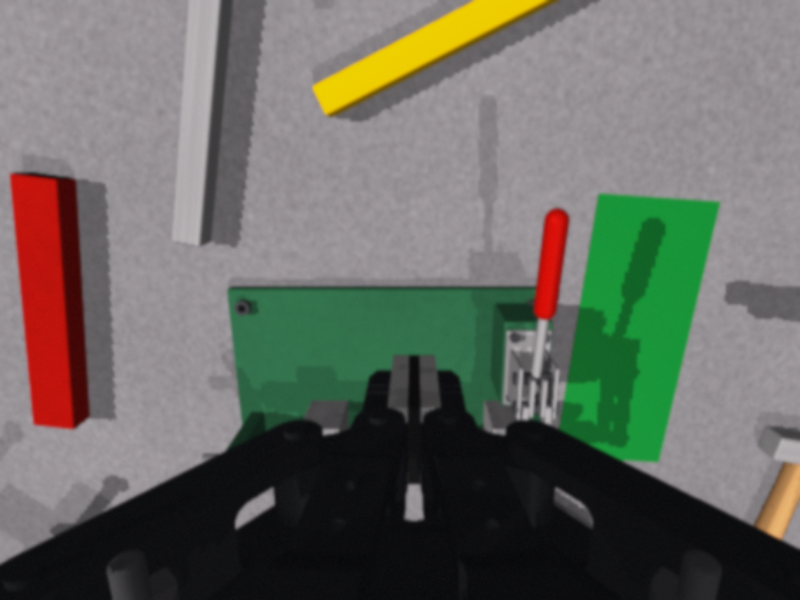

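```bash
python3 -m jog '{"claw":[-1,-1,-1,-1,-1,-1,-1],"xyz":[[0,0.14,-0.04],[0,0.14,-0.04],[0,0.14,-0.04],[0,0.14,-0.04],[0,0.14,0],[-0.02,0.1,0],[0,0,0]],"turn":[0,0,0,0,0,0,0]}'
python3 - <<'E'
from h import *
K=cam("wrist");p,d=r.read_camera("wrist"); cv2.imwrite("pics/s2.png",cv2.resize(p[:,:,::-1],(800,600))); X=cloud("wrist",d,K)
handle(X,p); J=tojig(X); q=p.astype(int)
m=(q[...,0]>90)&(q[...,1]<50)&(J[...,2]>0.06)&(J[...,2]<0.1)&(abs(J[...,0])<0.03)
for lo,hi in((-.14,-.1),(-.1,-.06),(-.06,-.02),(-.02,.04),(.04,.08)):
    k=J[m&(J[...,1]>lo)&(J[...,1]<hi)]; print(len(k),k.mean(0).round(4) if len(k) else'')
p,d=r.read_camera("side"); u,v=map(int,proj("side",jig(-0.06,0.0,0.1)))
cv2.imwrite("pics/t.png",cv2.resize(p[v-75:v+75,u-100:u+100,::-1],(800,600),interpolation=cv2.INTER_CUBIC))
E
```

```text
t: 23.2
tcp_pos: [0.6408, -0.2852, 0.3271]
ee_rot: [-3.137, -0.002, 1.478]
wrist_force: [1.6, -1.7, -1.7]
width: -0.002
grip n 144 median jig [-0.1524  0.0899  0.1155] angle by pos 0.09951542266821689 by dir 1.6741457719053732
541 [-0.0009 -0.1147  0.0751]
685 [-0.001  -0.0798  0.0756]
715 [-0.0007 -0.0402  0.0753]
1060 [-0.0009  0.0099  0.0754]
706 [-0.0011  0.0598  0.0752]
```

View pics/s2.png

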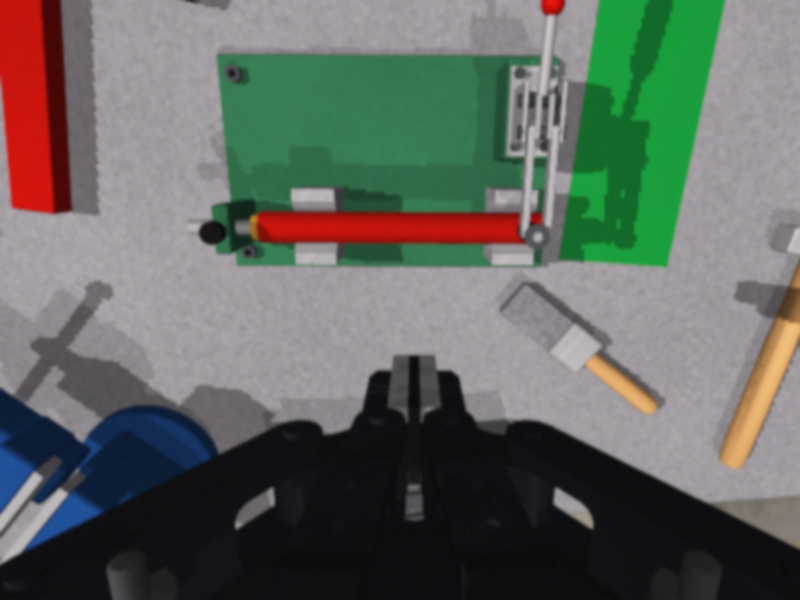

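View pics/t.png

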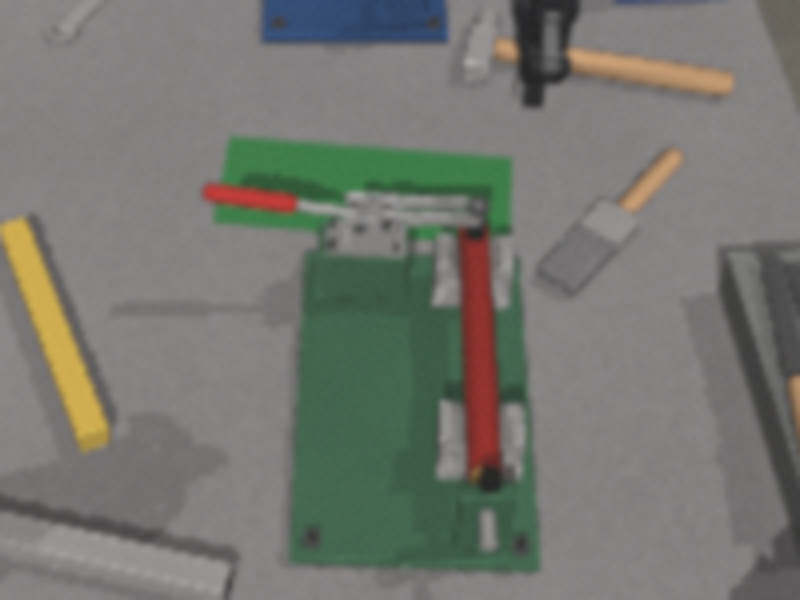

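Run:
```python
import cv2
i=cv2.imread("pics/s2.png"); j=cv2.imread("pics/o.png")
a=cv2.resize(i[190:270,190:300],(660,480),interpolation=cv2.INTER_CUBIC)
cv2.imwrite("pics/u.png",a)
```

```text
(no output)
```

View pics/u.png

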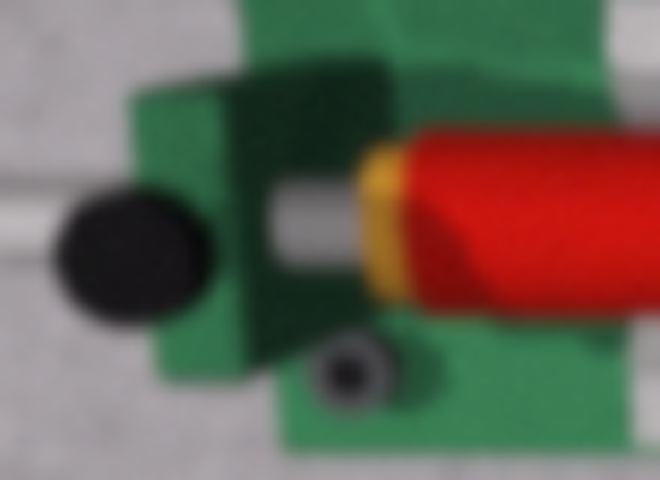

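The tube end (zoom column 410) sits flush on the brass face, with no gap visible. I'm handing in.

```bash
python3 -c "
from station import r
print(r.finish_job())"
```

```text
the job is handed in; nothing more can be done
None
```

The red-primed round tube from the green mat is clamped in the V-block jig, and the job was handed in at about 23 s of the 67 s allowed.

- **Clamp at the start:** I pushed the handle towards open to check it. It was already at its open stop, where the push reached about 62 N on the closed fingertips with no movement. That is below the 120 N wrist limit.
- **Tube in the V's:** my last look showed it straight to within about 0.5 mm along its length. Depth readings put its top surface within about 1 mm of the 78.5 mm expected for a tube lying home.
- **Length stop:** I slid the tube up to the stop until it stopped moving. The push peaked at about 16 N including friction, well under the 45 N that would shift the setting. The last picture shows the end flush on the brass face.
- **Clamp at the end:** I pressed the handle down with the fingertips until it stopped moving, at about 42 N. The handle's slope then read as shut to within 0.01 rad, and the pad is on the tube. Angle from the grip's position read 0.06 rad instead, because that measures the top surface of the grip rather than its axis. The surface height of 122.5 mm agrees with the roughly 124 mm expected when shut.
- **Other things:** I did not touch the other tubes or the tools. The arm ended clear of everything.

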